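# Open the latched gate in a tile cutter's chip guard

## Robot

A 6-joint arm with a two-finger parallel gripper is mounted at the origin on the work surface. World frame = base frame: x ahead of the robot, y to its left, z up, the work surface at z = 0. Lengths are in m, angles in rad, forces in N, time in s.
With the tool pointing down it reaches from about 0.325 to 0.775 m from the base axis. Payload 5.5 kg.
Tool frame: the origin (TCP) lies at the very end of the fingers, on their centre line; the grasp point (between the pads) lies 19 mm behind it; z points along the fingers, y is the line along which they close (so a half turn about z gives the same grasp; the last joint's range is limited). The gripper opens to 88 mm and grips with 3 to 60 N. Pads are 20 mm wide; open, the fingers measure 115 mm over their backs; the gripper's body (75 mm by 178 mm) begins 61 mm behind the grasp point.
Start: joints at [-1.196, 0.091, 1.231, -0, 1.82, -0.057], TCP at [0.251, -0.545, 0.223] pointing down, gripper open.
Joint ranges: [-2.87, 2.87], [-0.86, 2.18], [0.17, 2.46], [-1.51, 4.65], [0.06, 2.69], [-2.65, 2.65]. Speed limits (rad/s): [2.57, 2.57, 3.01, 3.14, 3.14, 3.14].

## Interface

Orientations are given as a rotation vector (axis times angle).
In Python, from station import manip, camera, camera_model gives the robot as it stands.
- The arm moves only by the tool servo_tool, never from a script. Its argument "moves" is a list of rows, each an object with "hand": the finger opening in cm, from 0 to 8.78; "translation": the shift along the tool's x, y, z in cm, a list of three; "dr": the turn, a rotation vector about the tool's x, y, z in rad, a list of three. In form: [{"hand": hand, "translation": [x, y, z], "dr": [wx, wy, wz]}, ...]. A call has 1 to 5 rows; each row shifts and turns the commanded pose from where the row before left it, along the tool's axes as they then stand; what a row does not reach is not made up. A row lasts 1/10 s, in which the tool goes at most 50 mm and 8.59 degrees, less where a joint would pass 70% of its speed; a pose out of reach is approached as far as the arm can. A call is refused whole if a number of a shift passes 5 or a number of a turn 0.15, either way. A call with a gripper value outside its range is refused whole. The fingers move at their own pace and stop on an object; the grip force is fixed at half the most. Time passes only in rows, so rows that do not move let the fingers close. It gives the time, the measured TCP pose, the force, the opening and the grip force at its end, in the units of the state.
- manip.sense(): the state, without advancing time (a new reading comes with each control period).
- camera(name): name is "scene" or "top" or "wrist"; returns the picture (480x640x3 uint8, blue, green, red); there is no depth.
- camera_model(name): a dict with "vfov" (degrees; the focal length in pixels is half the picture's height over the tangent of half this angle, whatever the lens; pixels are square), "cx", "cy" (the principal point, pixels), "R" (3x3) and "t" (3): a world point X has camera coordinates R X + t; the wrist camera has in their place "tool_from_camera" (4x4, takes a point from camera to tool coordinates, whose origin is the TCP and whose axes are the flange's). Camera axes: x right, y down, z forward; pixel columns grow to the right and rows downward; lengths in m; the calibration is good to about 2 mm. The wrist camera is an equidistant fisheye: a pixel r from the principal point sees the ray r / f radians off the axis. A picture is of the moment at which its call begins: read the wrist's pose just before it. camera_model takes no time and is no camera call.
- manip.hand_in(): hands the job in; it is judged then, once.
The state is a dict: "time_s": time; "joints": joint angles; "joint_velocities": joint speeds; "joint_torque": joint torques, N m; "eef_pos": TCP position; "ee_rot": TCP orientation; "contact_force": force on the tool from outside, world axes, zero at the start; "wrist_torque": the same for the moment, N m; "width": opening from 0.0 (shut) to 1.0 (fully open); "grasp_force": force on a finger pad.
Only numpy, scipy, OpenCV 4.12 (cv2) and the standard library are available. Lean on these libraries where they do the work, as an engineer would, in place of code of your own. Each camera call takes 0.05 s, during which the arm holds its last target. There are 200 camera calls.

## Task

Open the gate in the green chip guard so that tiles can be handed through. Press its brass thumb lever straight down gently, until you feel the latch bar come up against the top of its catch, and keep it there, without forcing it, while you push the gate away from you until the bar is out of the catch; then let the lever go and swing the gate on without flinging it until it stands wide open, about square to the guard, and leave it standing there. Lift the bar by the lever only, never by the bar itself, and leave the two tile stacks, the hammer and the glue pot as they are.

Things in the scene. Friction and masses are not known exactly. Their poses are not given: they have to be found in the camera images.
- guard: Chip guard: low fixed fence of green square tube and welded mesh across the bench, 760 mm long, 215 mm high. Origin on the bench in the middle of the gateway, in the fence's plane; x points square through the gateway, away from the robot, y along the fence to the left, z up. Latch post (24 mm square, 240 mm high) at y = -137 mm, hinge post at y = +145 mm. Everything else unlisted is scenery.
- gate (a joint): Swing of the gate, rad: 0 shut; grows as it opens away from the robot (anticlockwise from above) to a stop at 1.70. 240 mm wide, of 20 mm green tube with mesh, top 215 mm and foot 20 mm above the bench, 1 to 1.7 kg; its hinge is a little stiff (0.15 N m), so it stays where it is left. Latched, it has 4 mm of play at the catch. The bar is out of the catch from 0.1 rad.
- gate_hinge (a point): Point on the gate's upright hinge axis, 205 mm above the bench; in the guard's frame at x = 0, y = +125 mm. Its axes turn with the gate: the gate leaf runs 5 to 245 mm along -y, its near face (robot's side when shut) lies at x = -10 mm, its far face at +10 mm.
- gate_rail (a point): Middle of the upper face of the gate's top rail, 130 mm from the hinge axis, 215 mm above the bench; axes as gate_hinge. The rail is 20 mm thick and 20 mm high, with free faces here to push on.
- thumb (a point): Top of the rolled edge of the brass thumb piece at rest, middle of its width, on the gate's near face: 190 mm from the hinge axis, 191 mm above the bench, 35 mm out from the gate's middle plane. The roll is a bar 10 mm thick and 34 mm wide along the gate, to be pressed from above; a plate 3 mm thick joins it to the lever. Its centre lies 32 mm from the pivot, 0.25 rad above level at rest. Axes as lever.
- lever: Thumb lever that carries the roll; origin on its pivot, 4 mm on the near side of the gate's middle plane, 178 mm above the bench; axes at rest are the gate's. Roll down lifts the bar, whose end rises about 1.5 mm per mm. This takes 2 to 4 N, up to 8 N while the bar rubs on the lip; once it meets the horn the force climbs by some 5 N per mm. Over 16 N bends the lever. It comes back up when let go.
- bar: The steel latch bar on the far face of the gate, 187 mm long, 14 mm high, 8 mm thick; origin on its pivot bolt, 100 mm from the hinge axis, 22 mm beyond the gate's middle plane, 189 mm above the bench. It lies level at rest and falls back by its own weight.
- bar_tip (a point): End of the latch bar, on its centre line, 275 mm from the hinge axis, 189 mm above the bench when down. It lies in the catch, a dark steel bracket on the far face of the latch post, between a back plate and a lip 5 mm thick on the far side; a horn over it stops its rise.
- green_tiles: Bystander: loose stack of four green glazed tiles, 100 x 100 x 48 mm, on the robot's side; origin under its centre.
- blue_tiles: Bystander: loose stack of three blue glazed tiles, 100 x 100 x 36 mm, on the far side, clear of the gate's swing; origin under its centre.
- hammer: Bystander: tile cutter's hammer, 240 mm long, lying on the robot's side; origin under its middle, handle towards its -x.
- glue_pot: Bystander: terracotta pot, 70 mm across, 80 mm high, on the far side beyond the hinge post, clear of the gate's swing; origin under its centre.
- latch_post (a point): Middle of the latch post's top, 240 mm above the bench. The catch is screwed to its far face through slotted holes; its height is not measured and differs: its lip stands 5 to 23 mm above the underside of the bar at rest, and the bar's end has only about 3 mm between clearing the lip and meeting the horn, so the height must be felt.

How it is judged:
By the outcome, as a careful person would: the job done as asked, in the order asked, and still so for the second after the job is handed in, with the robot touching nothing.
It also fails if it takes over 64 s, if anything falls off the work surface, if the arm or the gripper's body presses on something with over 40 N, if the wrist force passes 120 N, or if a joint passes its speed limit or range.

## Working session

There is one attempt and no reset: what is moved stays moved. The work goes in short steps, Python scripts to look and compute and a tool call to move; the robot and the scene stay as the last step left them, time stands still between calls to the robot, and variables do not carry over. Pictures are saved under pics/ and viewed, at most 10 in all, crops included, and the job is handed in when it is done.

Besides the shell and the picture viewer there is one more tool, called after "Request:" in YAML: its name, and indented under it one key for each argument. servo_tool: Moves the arm, as the interface text tells. Its arguments: {"type":"object","properties":{"moves":{"type":"array"}},"required":["moves"]}

```bash
mkdir -p pics; ls; python3 - <<'E'
from station import manip,camera,camera_model
import cv2,numpy as np
s=manip.sense();print({k:np.round(v,3) for k,v in s.items()})
for n in("scene","top"):
    cv2.imwrite(f"pics/{n}0.png",camera(n));print(n,camera_model(n))
print(camera_model("wrist"))
E
```

```text
pics
{'time_s': np.float64(0.0), 'joints': array([-1.196,  0.092,  1.232, -0.   ,  1.82 , -0.057]), 'joint_velocities': array([ 0.   ,  0.001,  0.001,  0.   ,  0.   , -0.002]), 'joint_torque': array([-0.0000e+00, -4.4645e+01, -4.0645e+01,  7.0000e-02,  2.9000e-02,
       -0.0000e+00]), 'eef_pos': array([ 0.251, -0.545,  0.222]), 'ee_rot': array([-3.067e+00, -6.730e-01,  1.000e-03]), 'contact_force': array([-1.305,  0.14 , -0.34 ]), 'wrist_torque': array([-0.002, -0.01 , -0.009]), 'grasp_force': np.float64(0.0), 'width': np.float64(0.996)}
scene {'vfov': 50.777466108428335, 'cx': 323.05762335192105, 'cy': 245.17232486072348, 'R': array([[-0.51314436,  0.85829303, -0.00399224],
       [ 0.72539034,  0.43119065, -0.53654775],
       [-0.45879378, -0.27822238, -0.84386052]]), 't': array([ 0.26891387, -0.33980332,  1.54791443])}
top {'vfov': 51.5526601808256, 'cx': 324.0327314223731, 'cy': 237.13941340450089, 'R': array([[-0.01620989, -0.99985986,  0.00418421],
       [-0.98265707,  0.0151576 , -0.1848116 ],
       [ 0.18472228, -0.00710742, -0.98276506]]), 't': array([0.05698186, 0.56882584, 1.03266484])}
{'vfov': 65.70646984690485, 'cx': 313.62959859203215, 'cy': 237.18112370987856, 'tool_from_camera': array([[-3.62147765e-04, -9.59097414e-01, -2.83075997e-01,
         7.61837080e-02],
       [ 9.99999715e-01, -1.59749712e-04, -7.38077861e-04,
         4.10060086e-04],
       [ 6.62667258e-04, -2.83076183e-01,  9.59097198e-01,
        -1.60965337e-01],
       [ 0.00000000e+00,  0.00000000e+00,  0.00000000e+00,
         1.00000000e+00]])}
```

View pics/scene0.png

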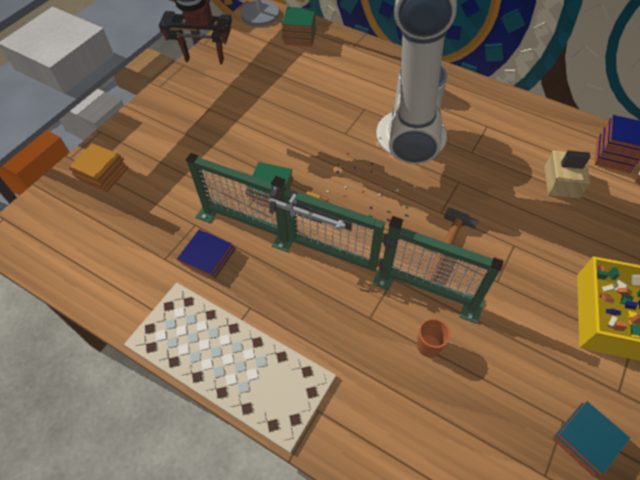

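View pics/top0.png

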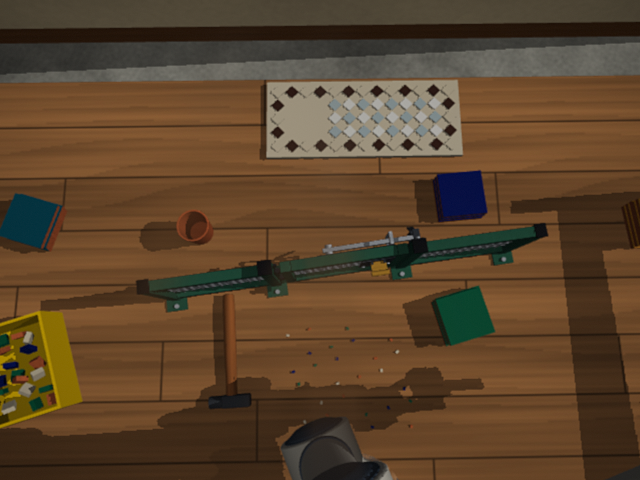

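The scene view shows the guard running across the bench, with the latch post at about (280,185) and the hinge post at about (395,228). In the top view the post caps are at (418,247) and (265,268), with the brass lever at (380,268). Green tiles are at (463,315), on the near side.

```bash
cat > h.py <<'E'
import numpy as np,cv2
from station import manip,camera,camera_model
from scipy.spatial.transform import Rotation as R
def ray(name,u,v,z):
    m=camera_model(name);f=240/np.tan(np.radians(m["vfov"]/2))
    Rm=np.array(m["R"]);t=np.array(m["t"]);c=-Rm.T@t
    d=Rm.T@np.array([(u-m["cx"])/f,(v-m["cy"])/f,1]);return c+d*(z-c[2])/d[2]
def proj(name,X):
    m=camera_model(name);f=240/np.tan(np.radians(m["vfov"]/2))
    p=np.array(m["R"])@X+m["t"];return np.array([m["cx"],m["cy"]])+f*p[:2]/p[2]
def wproj(X,s):
    m=camera_model("wrist");f=240/np.tan(np.radians(m["vfov"]/2))
    T=np.array(m["tool_from_camera"]);q=R.from_rotvec(s["ee_rot"]).inv().apply(X-s["eef_pos"])
    c=T[:3,:3].T@(q-T[:3,3]);th=np.arctan2(np.hypot(c[0],c[1]),c[2]);n=c[:2]/np.hypot(c[0],c[1])
    return np.array([m["cx"],m["cy"]])+f*th*n
E
python3 - <<'E'
from h import *
a=cv2.imread("pics/top0.png");b=cv2.imread("pics/scene0.png")
for im,n,z in((a,"top",.24),(b,"scene",.24)):
    roi=im.max(2)<45
    k,l,st,c=cv2.connectedComponentsWithStats(roi.astype(np.uint8))
    for i in range(1,k):
        if 20<st[i,4]<600: print(n,st[i],c[i].round(1),ray(n,*c[i],z).round(3))
h=cv2.cvtColor(a,cv2.COLOR_BGR2HSV)
m=cv2.inRange(h,(18,120,90),(35,255,255));m[:,:200]=0
k,l,st,c=cv2.connectedComponentsWithStats(m)
for i in range(1,k):
    if st[i,4]>10: print("brass",st[i],c[i],ray("top",*c[i],.188))
A=cv2.resize(a[220:295,250:440],None,fx=4,fy=4,interpolation=cv2.INTER_CUBIC)
B=cv2.resize(b[150:290,240:420],None,fx=4,fy=4,interpolation=cv2.INTER_CUBIC)[:290]
cv2.imwrite("pics/c1.png",cv2.vconcat([A,cv2.copyMakeBorder(B,0,0,0,40,0)]))
E
```

```text
top [ 0 56  6 13 38] [ 1.7 62.1] [0.886 0.664 0.24 ]
top [  0  57  23  17 122] [10.1 65.1] [0.88  0.647 0.24 ]
top [261  85   5  41  73] [264.3 104. ] [0.793 0.158 0.24 ]
top [428  85  11  11  60] [433.  90.] [ 0.817 -0.163  0.24 ]
top [315  87  10  10  26] [319.   91.3] [0.818 0.054 0.24 ]
top [343  87  11   9  36] [348.3  90.9] [ 0.818 -0.002  0.24 ]
top [371  86  12  10  59] [376.4  90.6] [ 0.817 -0.055  0.24 ]
top [400  86  11  10  57] [404.6  90.3] [ 0.817 -0.109  0.24 ]
top [286  88  11   9  58] [291.3  91.7] [0.817 0.107 0.24 ]
top [443  98  11  11  60] [448.  102.9] [ 0.79 -0.19  0.24]
top [272 101  11   9  53] [277.2 105.1] [0.79  0.134 0.24 ]
top [445 125  10  10  56] [449.6 129.8] [ 0.736 -0.19   0.24 ]
top [272 128  11   9  52] [277.1 131.8] [0.737 0.134 0.24 ]
top [431 139  11  10  58] [436.1 143.5] [ 0.709 -0.163  0.24 ]
top [287 141  10  10  30] [291.8 145.2] [0.71  0.107 0.24 ]
top [373 140  11  10  56] [378.2 144.3] [ 0.709 -0.055  0.24 ]
top [402 140  11  10  59] [407.2 144.1] [ 0.709 -0.109  0.24 ]
top [432 176  53  46 402] [446.5 205.4] [ 0.59  -0.175  0.24 ]
top 
[... 1264 characters left out ...]
 474.6] [ 0.126 -0.447  0.24 ]
scene [175   0  31  12 161] [191.5   6.2] [ 0.091 -0.713  0.24 ]
scene [405  23  32  12 114] [419.1  30.1] [-0.147 -0.082  0.24 ]
scene [183  41   6  19  40] [185.4  49.4] [ 0.259 -0.599  0.24 ]
scene [563 152  25  15 147] [575.9 161.4] [0.118 0.439 0.24 ]
scene [187 154  10   9  52] [191.3 158.2] [ 0.564 -0.333  0.24 ]
scene [272 177  12  11  92] [278.1 182. ] [ 0.52  -0.119  0.24 ]
scene [  0 179  15  23 147] [  5.8 191.2] [ 0.853 -0.627  0.24 ]
scene [390 217  12  12  96] [395.6 222.9] [0.486 0.159 0.24 ]
scene [491 259  11  11  84] [496.1 264.2] [0.474 0.379 0.24 ]
brass [371 261  19  15 207] [379.14009662 268.59903382] [ 0.48229051 -0.05399607  0.188     ]
```

View pics/c1.png

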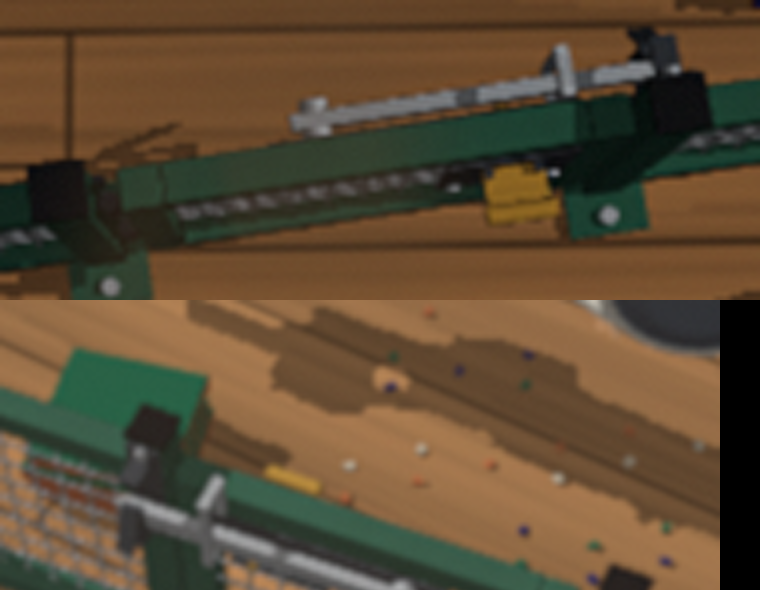

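The zoomed crop shows the latch cap top centred at about top-view pixel (419.7,245.5) and the hinge cap at (264.2,267.5). The brass roll is at about (380.7,272), and the bar lies in the catch on the far side.

```bash
python3 - <<'E'
from h import *
L=[ray("top",419.7,245.5,.24),ray("scene",278.3,179.5,.24)];H=[ray("top",264.2,267.5,.24),ray("scene",395.8,221,.24)]
for l,h in zip(L,H):
    print(l,h,np.linalg.norm(l-h))
l=np.mean(L,0)[:2];h=np.mean(H,0)[:2]
for nm,(l,h) in {"top":(L[0],H[0]),"scene":(L[1],H[1]),"mean":(np.mean(L,0),np.mean(H,0))}.items():
    d=(h-l)[:2];psi=np.arctan2(-d[0],d[1]);ey=d/np.linalg.norm(d);ex=np.array([ey[1],-ey[0]])
    o=(l+h)[:2]/2-ey*.004
    print(nm,psi,o,"thumb",o-.035*ex-.065*ey)
t=np.r_[o-.035*ex-.065*ey,.191];print(proj("top",t),proj("top",np.r_[o+.125*ey,.215]))
E
```

```text
[ 0.5165515  -0.12231883  0.24      ] [0.48115338 0.15670231 0.24      ] 0.2812575814644701
[ 0.51416917 -0.12272321  0.24      ] [0.48151596 0.15682976 0.24      ] 0.28145354885865065
top 0.1261912334156352 [0.49935587 0.01322355] thumb [ 0.47281485 -0.05566458]
scene 0.11627818474661523 [0.49830663 0.01308029] thumb [ 0.47108404 -0.05554136]
mean 0.12123298292882474 [0.49883125 0.01315187] thumb [ 0.47194899 -0.05560382]
[380.37928787 273.86995927] [276.40993297 267.64778317]
```

```bash
cat >> h.py <<'E'
PSI=.1212;O=np.array([.4988,.0132]);HG=O+.125*np.array([-np.sin(PSI),np.cos(PSI)]);BETA=.2
def target(g,x,y,z):
    a=PSI+g;c,s=np.cos(a),np.sin(a)
    p=np.r_[HG+[c*x-s*y,s*x+c*y],z];al=a-BETA
    return p,R.from_matrix([[np.cos(al),np.sin(al),0],[np.sin(al),-np.cos(al),0],[0,0,-1]])
def delta(g,x,y,z,s=None):
    s=s or manip.sense();p,r=target(g,x,y,z);r0=R.from_rotvec(s["ee_rot"])
    return np.round(r0.inv().apply(p-s["eef_pos"])*100,2),np.round((r0.inv()*r).as_rotvec(),3)
def gpose(g=0,s=None):
    s=s or manip.sense();a=PSI+g;q=s["eef_pos"][:2]-HG
    return np.round([np.cos(a)*q[0]+np.sin(a)*q[1],-np.sin(a)*q[0]+np.cos(a)*q[1],s["eef_pos"][2]],4)
E
python3 -c "
from h import *
print(target(0,-.033,-.156,.25)[0],delta(0,-.033,-.156,.25),gpose())"
```

```text
[ 0.46979009 -0.02156241  0.25      ] (array([ 41.76, -38.36,  -2.77]), array([-0.002,  0.   ,  0.511])) [-0.3134 -0.6488  0.2216]
```

Request:
servo_tool:
  moves:
    - {"hand": 5.65, "translation": [0, 0, -0.7], "dr": [0, 0, 0.128]}
    - {"hand": 5.65, "translation": [0, 0, -0.7], "dr": [0, 0, 0.128]}
    - {"hand": 5.65, "translation": [0, 0, -0.7], "dr": [0, 0, 0.128]}
    - {"hand": 5.65, "translation": [0, 0, -0.7], "dr": [0, 0, 0.127]}
    - {"hand": 5.65, "translation": [1.2, -3.8, 0], "dr": [0, 0, 0]}

```text
time_s: 0.6
eef_pos: [0.2647, -0.51, 0.2492]
ee_rot: [-3.138, 0.136, 0.003]
contact_force: [0.6, 0.6, 0.0]
width: 0.645
grasp_force: 0.0
```

Request:
servo_tool:
  moves:
    - {"hand": 5.65, "translation": [1.2, -3.8, 0], "dr": [0, 0, 0]}
    - {"hand": 5.65, "translation": [1.2, -3.8, 0], "dr": [0, 0, 0]}
    - {"hand": 5.65, "translation": [1.2, -3.8, 0], "dr": [0, 0, 0]}
    - {"hand": 5.65, "translation": [1.2, -3.8, 0], "dr": [0, 0, 0]}
    - {"hand": 5.65, "translation": [1.2, -3.8, 0], "dr": [0, 0, 0]}

```text
time_s: 1.1
eef_pos: [0.3411, -0.3218, 0.2502]
ee_rot: [-3.139, 0.125, 0.001]
contact_force: [0.6, -0.2, -0.1]
width: 0.648
grasp_force: 0.0
```

Request:
servo_tool:
  moves:
    - {"hand": 5.65, "translation": [1.2, -3.8, 0], "dr": [0, 0, 0]}
    - {"hand": 5.65, "translation": [1.2, -3.8, 0], "dr": [0, 0, 0]}
    - {"hand": 5.65, "translation": [1.2, -3.8, 0], "dr": [0, 0, 0]}
    - {"hand": 5.65, "translation": [1.2, -3.8, 0], "dr": [0, 0, 0]}
    - {"hand": 5.65, "translation": [0, 0, 0], "dr": [0, 0, 0]}

```text
time_s: 1.6
eef_pos: [0.4019, -0.172, 0.2505]
ee_rot: [-3.138, 0.115, -0.001]
contact_force: [-0.2, -0.1, 0.1]
width: 0.644
grasp_force: 0.0
```

```bash
python3 -c "
from h import *
s=manip.sense()
print(s['time_s'],delta(0,-.033,-.156,.25),gpose(),s['contact_force'],s['width'])"
```

```text
1.6 (array([  5.67, -15.5 ,   0.08]), array([-0.001, -0.   ,  0.005])) [-0.1186 -0.2971  0.2505] [-0.18954067 -0.11291732  0.09112785] 0.6435489442606334
```

Request:
servo_tool:
  moves:
    - {"hand": 5.65, "translation": [1.4, -3.8, 0], "dr": [0, 0, 0.005]}
    - {"hand": 5.65, "translation": [1.4, -3.8, 0], "dr": [0, 0, 0]}
    - {"hand": 5.65, "translation": [1.4, -3.8, 0], "dr": [0, 0, 0]}
    - {"hand": 5.65, "translation": [1.4, -3.8, 0], "dr": [0, 0, 0]}
    - {"hand": 5.65, "translation": [0, 0, 0], "dr": [0, 0, 0]}

```text
time_s: 2.1
eef_pos: [0.4701, -0.0259, 0.2497]
ee_rot: [-3.138, 0.125, 0.002]
contact_force: [-0.6, 0.1, -0.3]
width: 0.642
grasp_force: 0.0
```

```bash
python3 - <<'E'
from h import *
s=manip.sense()
im=camera("wrist")
print(s['time_s'],delta(0,-.033,-.156,.25),gpose(),s['contact_force'],s['wrist_torque'],s['joints'])
def gp(x,y,z):
    return np.r_[HG+[np.cos(PSI)*x-np.sin(PSI)*y,np.sin(PSI)*x+np.cos(PSI)*y],z]
for P in((-.035,-.173,.191),(-.035,-.207,.191),(-.01,-.245,.215),(-.01,-.005,.215),(.01,-.1,.215),(0,-.262,.24)):
    p=wproj(gp(*P),s);print(P,p.round(0));cv2.circle(im,tuple(int(v) for v in p),3,(0,0,255),1)
cv2.imwrite("pics/w1.png",im)
E
```

```text
2.1 (array([-0.02, -0.62, -0.01]), array([ 0.   ,  0.002, -0.002])) [-0.0341 -0.1621  0.2499] [-0.55216005  0.09043346 -0.34120301] [ 0.05201505 -0.0095102  -0.02841465] [-1.28196795e-01 -2.46892355e-01  1.50336384e+00  1.24537771e-03
  1.88661939e+00  1.52233192e+00]
(-0.035, -0.173, 0.191) [333. 254.]
(-0.035, -0.207, 0.191) [386. 243.]
(-0.01, -0.245, 0.215) [452. 201.]
(-0.01, -0.005, 0.215) [ 77. 276.]
(0.01, -0.1, 0.215) [191. 217.]
(0, -0.262, 0.24) [497. 186.]
```

View pics/w1.png

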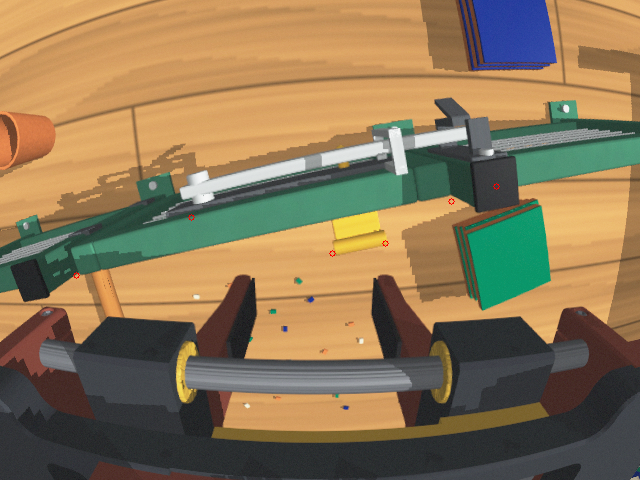

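The wrist view shows the roll from about (332,247) to (386,238) and the latch cap centre at (495,183). Both are within 3 mm of my prediction, with the gate and roll about 2–3 mm further away. I'll align and lower the tool.

Request:
servo_tool:
  moves:
    - {"hand": 5.65, "translation": [0.1, -0.6, 0], "dr": [0, 0, 0]}
    - {"hand": 5.65, "translation": [0, 0, 1.5], "dr": [0, 0, 0]}
    - {"hand": 5.65, "translation": [0, 0, 1.5], "dr": [0, 0, 0]}
    - {"hand": 5.65, "translation": [0, 0, 1.5], "dr": [0, 0, 0]}
    - {"hand": 5.65, "translation": [0, 0, 0.7], "dr": [0, 0, 0]}

```text
time_s: 2.65
eef_pos: [0.47, -0.0238, 0.1969]
ee_rot: [3.139, -0.135, -0.003]
contact_force: [-0.4, 0.3, 0.3]
width: 0.642
grasp_force: 0.0
```

Request:
servo_tool:
  moves:
    - {"hand": 5.65, "translation": [0, 0, 0.1], "dr": [0, 0, 0]}
    - {"hand": 5.65, "translation": [0, 0, 0], "dr": [0, 0, 0]}

```text
time_s: 2.85
eef_pos: [0.4707, -0.0232, 0.1979]
ee_rot: [3.139, -0.133, 0.0]
contact_force: [0.4, 0.3, 0.5]
width: 0.642
grasp_force: 0.0
```

```bash
python3 - <<'E'
from h import *
s=manip.sense();im=camera("wrist")
print(delta(0,-.032,-.156,.195),gpose(),s['contact_force'],s['wrist_torque'])
cv2.imwrite("pics/w2.png",im)
E
```

```text
(array([-0.02, -0.17,  0.33]), array([ 0.   , -0.001, -0.006])) [-0.0321 -0.1577  0.1983] [0.4436332  0.26013408 0.46100589] [0.03622033 0.02340632 0.00126825]
```

View pics/w2.png

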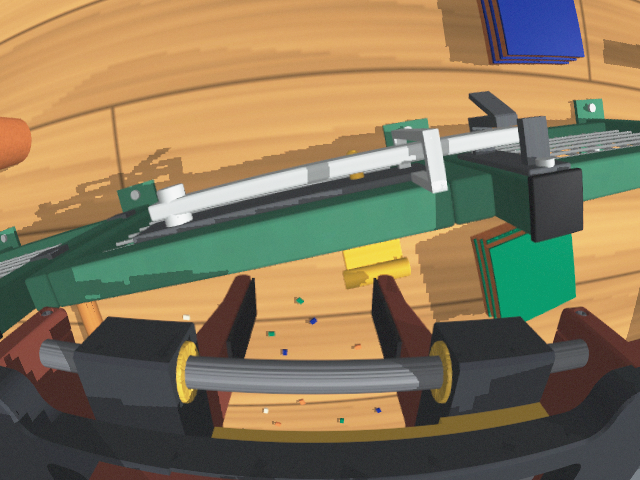

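The view shows finger A's tip at about (385,278), just short of the roll, which spans (343–410, 262–287). I'll project the footprint to check.

```bash
python3 - <<'E'
from h import *
s=manip.sense();r=R.from_rotvec(s['ee_rot'])
for x in(-.01,.01):
  for y in(.0282,.0417): print(x,y,wproj(s['eef_pos']+r.apply([x,y,0]),s).round(0))
def gp(x,y,z): return np.r_[HG+[np.cos(PSI)*x-np.sin(PSI)*y,np.sin(PSI)*x+np.cos(PSI)*y],z]
for P in((-.035,-.173,.191),(-.035,-.207,.191),(-.03,-.173,.186),(-.03,-.207,.186),(-.01,-.06,.215),(-.01,-.245,.215)):print(P,wproj(gp(*P),s).round(0))
E
```

```text
-0.01 0.0282 [369. 313.]
-0.01 0.0417 [396. 313.]
0.01 0.0282 [371. 276.]
0.01 0.0417 [399. 275.]
(-0.035, -0.173, 0.191) [343. 288.]
(-0.035, -0.207, 0.191) [409. 275.]
(-0.03, -0.173, 0.186) [341. 276.]
(-0.03, -0.207, 0.186) [406. 262.]
(-0.01, -0.06, 0.215) [106. 301.]
(-0.01, -0.245, 0.215) [497. 225.]
```

Request:
servo_tool:
  moves:
    - {"hand": 5.65, "translation": [0.4, -0.3, 0], "dr": [0, 0, 0]}
    - {"hand": 5.65, "translation": [0, 0, 0.3], "dr": [0, 0, 0]}
    - {"hand": 5.65, "translation": [0, 0, 0.2], "dr": [0, 0, 0]}
    - {"hand": 5.65, "translation": [0, 0, 0], "dr": [0, 0, 0]}

```text
time_s: 3.3
eef_pos: [0.4748, -0.0201, 0.1922]
ee_rot: [-3.139, 0.132, 0.001]
contact_force: [-0.6, -0.6, 0.0]
width: 0.646
grasp_force: 0.0
```

Request:
servo_tool:
  moves:
    - {"hand": 5.65, "translation": [0, 0, 0.1], "dr": [0, 0, 0]}
    - {"hand": 5.65, "translation": [0, 0, 0.1], "dr": [0, 0, 0]}
    - {"hand": 5.65, "translation": [0, 0, 0], "dr": [0, 0, 0]}

```text
time_s: 3.6
eef_pos: [0.4748, -0.0203, 0.1906]
ee_rot: [3.139, -0.132, -0.0]
contact_force: [-0.3, -0.4, 0.1]
width: 0.641
grasp_force: 0.1
```

Request:
servo_tool:
  moves:
    - {"hand": 5.65, "translation": [0, 0, 0.1], "dr": [0, 0, 0]}
    - {"hand": 5.65, "translation": [0, 0, 0], "dr": [0, 0, 0]}

```text
time_s: 3.8
eef_pos: [0.4749, -0.0203, 0.1899]
ee_rot: [3.139, -0.132, 0.0]
contact_force: [-0.7, -0.2, 1.9]
width: 0.643
grasp_force: 0.9
```

Request:
servo_tool:
  moves:
    - {"hand": 5.65, "translation": [0, 0, 0.1], "dr": [0, 0, 0]}
    - {"hand": 5.65, "translation": [0, 0, 0], "dr": [0, 0, 0]}

```text
time_s: 4.0
eef_pos: [0.475, -0.0203, 0.1887]
ee_rot: [3.139, -0.132, 0.0]
contact_force: [-0.4, -0.5, 1.6]
width: 0.64
grasp_force: 1.1
```

```bash
python3 - <<'E'
from h import *
s=manip.sense()
print(gpose(),delta(0,-.028,-.155,.187),s['contact_force'],s['wrist_torque'],s['width'])
E
```

```text
[-0.0277 -0.1554  0.1887] (array([-0.04, -0.03,  0.17]), array([ 0.   , -0.   , -0.005])) [-0.35067973 -0.54869332  1.56621083] [-0.06195042  0.06765743 -0.01263687] 0.6401057953093092
```

Request:
servo_tool:
  moves:
    - {"hand": 5.65, "translation": [0, 0, 0.1], "dr": [0, 0, 0]}
    - {"hand": 5.65, "translation": [0, 0, 0], "dr": [0, 0, 0]}

```text
time_s: 4.2
eef_pos: [0.4749, -0.0203, 0.1876]
ee_rot: [3.139, -0.132, 0.0]
contact_force: [0.5, -0.4, 2.5]
width: 0.642
grasp_force: 1.1
```

Request:
servo_tool:
  moves:
    - {"hand": 5.65, "translation": [0, 0, 0.1], "dr": [0, 0, 0]}
    - {"hand": 5.65, "translation": [0, 0, 0], "dr": [0, 0, 0]}

```text
time_s: 4.4
eef_pos: [0.4748, -0.0203, 0.1865]
ee_rot: [3.139, -0.132, -0.0]
contact_force: [-1.7, -0.7, 2.9]
width: 0.645
grasp_force: 1.2
```

Request:
servo_tool:
  moves:
    - {"hand": 5.65, "translation": [0, 0, 0.1], "dr": [0, 0, 0]}
    - {"hand": 5.65, "translation": [0, 0, 0], "dr": [0, 0, 0]}

```text
time_s: 4.6
eef_pos: [0.4748, -0.0204, 0.1856]
ee_rot: [3.139, -0.133, -0.001]
contact_force: [-2.0, -0.7, 2.9]
width: 0.647
grasp_force: 1.6
```

Request:
servo_tool:
  moves:
    - {"hand": 5.65, "translation": [0, 0, 0.1], "dr": [0, 0, 0]}
    - {"hand": 5.65, "translation": [0, 0, 0], "dr": [0, 0, 0]}

```text
time_s: 4.8
eef_pos: [0.4747, -0.0204, 0.1847]
ee_rot: [3.139, -0.132, -0.001]
contact_force: [-2.0, -0.4, 3.3]
width: 0.646
grasp_force: 2.0
```

Request:
servo_tool:
  moves:
    - {"hand": 5.65, "translation": [0, 0, 0.1], "dr": [0, 0, 0]}
    - {"hand": 5.65, "translation": [0, 0, 0], "dr": [0, 0, 0]}

```text
time_s: 5.0
eef_pos: [0.4748, -0.0203, 0.1837]
ee_rot: [3.139, -0.132, -0.0]
contact_force: [-4.1, -1.6, 4.9]
width: 0.641
grasp_force: 2.3
```

Request:
servo_tool:
  moves:
    - {"hand": 5.65, "translation": [-0.1, 0, 0], "dr": [0, 0, 0]}
    - {"hand": 5.65, "translation": [-0.1, 0, 0], "dr": [0, 0, 0]}
    - {"hand": 5.65, "translation": [0, 0, 0], "dr": [0, 0, 0]}

```text
time_s: 5.3
eef_pos: [0.4732, -0.02, 0.1835]
ee_rot: [-3.139, 0.132, -0.001]
contact_force: [0.5, -1.3, 2.0]
width: 0.641
grasp_force: 1.0
```

```bash
python3 - <<'E'
from h import *
s=manip.sense()
print(gpose(),s['contact_force'],s['wrist_torque'],s['grasp_force'])
im=camera("wrist");cv2.imwrite("pics/w3.png",im)
E
```

```text
[-0.0294 -0.1548  0.1835] [ 0.47864866 -1.30214945  2.03235455] [-0.27093704 -0.15144065 -0.0229889 ] 0.9971774322912097
```

View pics/w3.png

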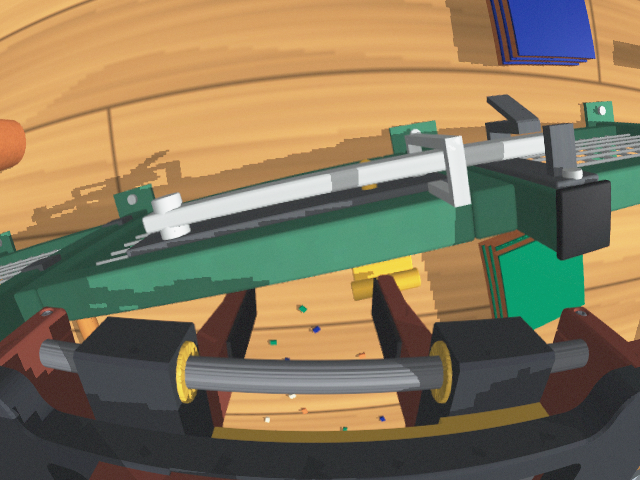

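The view shows finger A at column 375–415 on the roll at (352–420, 270–298), and finger B just in front of the rail near (240,290). Backing off cleared the sideways force, so I'll continue pressing.

Request:
servo_tool:
  moves:
    - {"hand": 5.65, "translation": [0, 0, 0.1], "dr": [0, 0, 0]}
    - {"hand": 5.65, "translation": [0, 0, 0], "dr": [0, 0, 0]}

```text
time_s: 5.55
eef_pos: [0.473, -0.02, 0.1824]
ee_rot: [-3.139, 0.132, 0.0]
contact_force: [0.7, -1.5, 1.0]
width: 0.642
grasp_force: 0.8
```

Request:
servo_tool:
  moves:
    - {"hand": 5.65, "translation": [0, 0, 0.1], "dr": [0, 0, 0]}
    - {"hand": 5.65, "translation": [0, 0, 0], "dr": [0, 0, 0]}

```text
time_s: 5.75
eef_pos: [0.4729, -0.02, 0.1814]
ee_rot: [-3.139, 0.132, 0.001]
contact_force: [-0.6, -0.6, 1.7]
width: 0.643
grasp_force: 0.8
```

Request:
servo_tool:
  moves:
    - {"hand": 5.65, "translation": [0, 0, 0.1], "dr": [0, 0, 0]}
    - {"hand": 5.65, "translation": [0, 0, 0], "dr": [0, 0, 0]}

```text
time_s: 5.95
eef_pos: [0.4729, -0.0201, 0.1804]
ee_rot: [-3.139, 0.132, 0.0]
contact_force: [-0.3, -0.4, 1.8]
width: 0.644
grasp_force: 0.9
```

Request:
servo_tool:
  moves:
    - {"hand": 5.65, "translation": [0, 0, 0.1], "dr": [0, 0, 0]}
    - {"hand": 5.65, "translation": [0, 0, 0], "dr": [0, 0, 0]}

```text
time_s: 6.15
eef_pos: [0.4728, -0.02, 0.1795]
ee_rot: [-3.139, 0.132, 0.0]
contact_force: [-0.1, -0.4, 1.1]
width: 0.645
grasp_force: 0.8
```

Request:
servo_tool:
  moves:
    - {"hand": 5.65, "translation": [0, 0, 0.1], "dr": [0, 0, 0]}
    - {"hand": 5.65, "translation": [0, 0, 0], "dr": [0, 0, 0]}

```text
time_s: 6.35
eef_pos: [0.4728, -0.0201, 0.1784]
ee_rot: [-3.139, 0.132, 0.001]
contact_force: [-0.7, -0.3, 2.6]
width: 0.645
grasp_force: 0.8
```

Request:
servo_tool:
  moves:
    - {"hand": 5.65, "translation": [0, 0, 0.1], "dr": [0, 0, 0]}
    - {"hand": 5.65, "translation": [0, 0, 0], "dr": [0, 0, 0]}

```text
time_s: 6.55
eef_pos: [0.4729, -0.0201, 0.1775]
ee_rot: [-3.139, 0.132, 0.0]
contact_force: [0.1, -1.5, 2.2]
width: 0.643
grasp_force: 0.8
```

Request:
servo_tool:
  moves:
    - {"hand": 5.65, "translation": [0, 0, 0.1], "dr": [0, 0, 0]}
    - {"hand": 5.65, "translation": [0, 0, 0], "dr": [0, 0, 0]}

```text
time_s: 6.75
eef_pos: [0.4729, -0.0201, 0.1765]
ee_rot: [-3.139, 0.132, 0.0]
contact_force: [-0.5, -0.8, 1.9]
width: 0.64
grasp_force: 0.8
```

Request:
servo_tool:
  moves:
    - {"hand": 5.65, "translation": [0, 0, 0.1], "dr": [0, 0, 0]}
    - {"hand": 5.65, "translation": [0, 0, 0], "dr": [0, 0, 0]}

```text
time_s: 6.95
eef_pos: [0.4729, -0.0201, 0.1755]
ee_rot: [-3.139, 0.132, 0.0]
contact_force: [-0.4, -0.9, 0.8]
width: 0.641
grasp_force: 0.7
```

```bash
python3 - <<'E'
from h import *
s=manip.sense()
print(gpose(),s['contact_force'],s['wrist_torque'],s['grasp_force'])
im=camera("wrist");a=im[90:330,320:640];o=cv2.imread("pics/w2.png")[90:330,320:640]
cv2.imwrite("pics/w4.png",cv2.resize(np.hstack([o,a]),None,fx=1.25,fy=1.25))
E
```

```text
[-0.0297 -0.1549  0.1755] [-0.35473879 -0.86143995  0.78166961] [-0.18915426 -0.01541984 -0.01061021] 0.7146246777847409
```

View pics/w4.png

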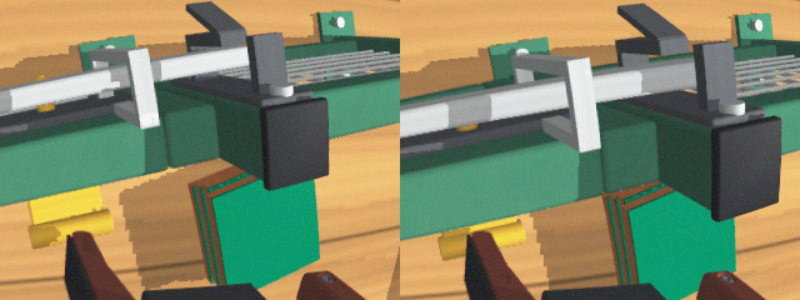

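The right half shows the bar raised inside its keeper loop and the finger still on the roll. It hasn't met the horn yet, so I'll keep pressing.

Request:
servo_tool:
  moves:
    - {"hand": 5.65, "translation": [0, 0, 0.1], "dr": [0, 0, 0]}
    - {"hand": 5.65, "translation": [0, 0, 0], "dr": [0, 0, 0]}

```text
time_s: 7.2
eef_pos: [0.473, -0.02, 0.1745]
ee_rot: [-3.139, 0.132, -0.0]
contact_force: [0.2, -1.7, 2.1]
width: 0.642
grasp_force: 0.7
```

Request:
servo_tool:
  moves:
    - {"hand": 5.65, "translation": [0, 0, 0.1], "dr": [0, 0, 0]}
    - {"hand": 5.65, "translation": [0, 0, 0], "dr": [0, 0, 0]}

```text
time_s: 7.4
eef_pos: [0.4731, -0.02, 0.1736]
ee_rot: [-3.139, 0.132, -0.001]
contact_force: [1.2, 0.2, 2.7]
width: 0.646
grasp_force: 1.0
```

Request:
servo_tool:
  moves:
    - {"hand": 5.65, "translation": [0, 0, 0.1], "dr": [0, 0, 0]}
    - {"hand": 5.65, "translation": [0, 0, 0], "dr": [0, 0, 0]}

```text
time_s: 7.6
eef_pos: [0.4732, -0.0201, 0.1732]
ee_rot: [3.139, -0.132, 0.002]
contact_force: [-0.4, -1.1, 5.2]
width: 0.644
grasp_force: 2.2
```

Request:
servo_tool:
  moves:
    - {"hand": 5.65, "translation": [0, 0, 0.05], "dr": [0, 0, 0]}
    - {"hand": 5.65, "translation": [0, 0, 0], "dr": [0, 0, 0]}

```text
time_s: 7.8
eef_pos: [0.4732, -0.0201, 0.1729]
ee_rot: [3.139, -0.132, 0.002]
contact_force: [-0.6, -0.6, 5.6]
width: 0.643
grasp_force: 2.9
```

Force climbs about 5 N/mm from z = 0.1736, so the bar has met the horn. I'll hold this height and push the gate gently.

Request:
servo_tool:
  moves:
    - {"hand": 5.65, "translation": [0.1, 0, 0], "dr": [0, 0, 0]}
    - {"hand": 5.65, "translation": [0.1, 0, 0], "dr": [0, 0, 0]}
    - {"hand": 5.65, "translation": [0, 0, 0], "dr": [0, 0, 0]}

```text
time_s: 8.1
eef_pos: [0.4747, -0.0202, 0.1728]
ee_rot: [3.139, -0.132, -0.0]
contact_force: [-2.8, 0.3, 6.4]
width: 0.644
grasp_force: 3.2
```

```bash
python3 - <<'E'
from h import *
s=manip.sense()
print(gpose(),s['contact_force'],s['wrist_torque'],s['grasp_force'],s['ee_rot'])
E
```

```text
[-0.028  -0.1552  0.1728] [-2.84615692  0.32202857  6.39624489] [-0.21860051  0.44377654 -0.06278184] 3.2220738753676414 [ 3.13877049e+00 -1.32328318e-01 -2.47402643e-04]
```

Request:
servo_tool:
  moves:
    - {"hand": 5.65, "translation": [0.16, 0, 0], "dr": [0, 0, -0.01]}
    - {"hand": 5.65, "translation": [0.16, 0, 0], "dr": [0, 0, -0.01]}
    - {"hand": 5.65, "translation": [0.16, 0, 0], "dr": [0, 0, -0.01]}

```text
time_s: 8.4
eef_pos: [0.4793, -0.0205, 0.1728]
ee_rot: [-3.14, 0.085, 0.001]
contact_force: [-3.1, 0.1, 6.5]
width: 0.64
grasp_force: 3.3
```

Request:
servo_tool:
  moves:
    - {"hand": 5.65, "translation": [0.24, 0, 0], "dr": [0, 0, -0.015]}
    - {"hand": 5.65, "translation": [0.24, 0, 0], "dr": [0, 0, -0.015]}
    - {"hand": 5.65, "translation": [0.24, 0, 0], "dr": [0, 0, -0.015]}

```text
time_s: 8.7
eef_pos: [0.4867, -0.0206, 0.1716]
ee_rot: [-3.141, 0.013, 0.002]
contact_force: [-0.8, 0.9, 2.2]
width: 0.642
grasp_force: 0.7
```

```bash
python3 - <<'E'
from h import *
s=manip.sense()
for g in (.06,.075,.09):print(gpose(g))
print(s['contact_force'],s['wrist_torque'])
print(delta(.075,-.028,-.155,.1728))
E
```

```text
[-0.0254 -0.1558  0.1716]
[-0.0278 -0.1554  0.1716]
[-0.0301 -0.155   0.1716]
[-0.84755399  0.88886689  2.15529639] [ 0.09010569  0.15949475 -0.02050302]
(array([-0.03, -0.04, -0.12]), array([-0.001,  0.001, -0.004]))
```

The horn load has gone as the bar clears the catch. I'll continue with the lever held down until well past 0.1 rad.

Request:
servo_tool:
  moves:
    - {"hand": 5.65, "translation": [0.32, 0, 0], "dr": [0, 0, -0.02]}
    - {"hand": 5.65, "translation": [0.32, 0, 0], "dr": [0, 0, -0.02]}
    - {"hand": 5.65, "translation": [0.32, 0, 0], "dr": [0, 0, -0.02]}
    - {"hand": 5.65, "translation": [0.32, 0, 0], "dr": [0, 0, -0.02]}
    - {"hand": 5.65, "translation": [0, 0, 0], "dr": [0, 0, 0]}

```text
time_s: 9.2
eef_pos: [0.5003, -0.0205, 0.172]
ee_rot: [-3.139, -0.113, -0.001]
contact_force: [-0.5, 0.5, 1.6]
width: 0.644
grasp_force: 0.7
```

```bash
python3 - <<'E'
from h import *
s=manip.sense();im=camera("wrist");cv2.imwrite("pics/w5.png",im)
print(gpose(.15),gpose(.16),s['contact_force'],s['wrist_torque'])
E
```

```text
[-0.0264 -0.1565  0.1722] [-0.0279 -0.1562  0.1722] [-0.51798044  0.52529799  1.58393603] [ 0.07677074 -0.10261765  0.04566956]
```

View pics/w5.png

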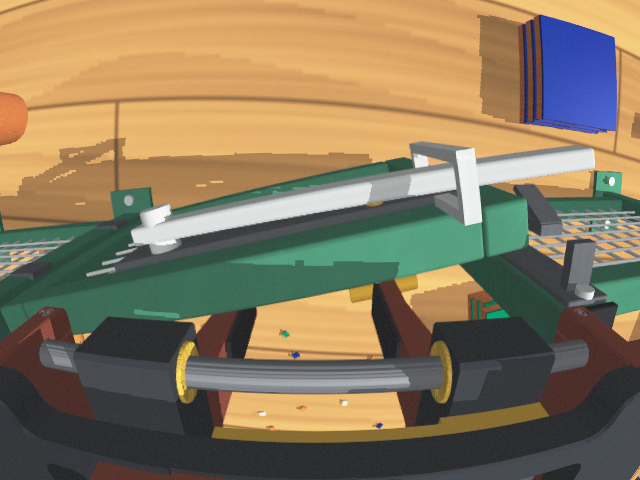

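The bar end at (595,158) is clear of the catch at (540,210). I'll release the lever by rising 25 mm, then swing the gate on.

Request:
servo_tool:
  moves:
    - {"hand": 5.65, "translation": [0, 0, -0.5], "dr": [0, 0, 0]}
    - {"hand": 5.65, "translation": [0, 0, -0.5], "dr": [0, 0, 0]}
    - {"hand": 5.65, "translation": [0, 0, -0.5], "dr": [0, 0, 0]}
    - {"hand": 5.65, "translation": [0, 0, -0.5], "dr": [0, 0, 0]}
    - {"hand": 5.65, "translation": [0, 0, -0.5], "dr": [0, 0, 0]}

```text
time_s: 9.75
eef_pos: [0.4996, -0.0207, 0.1976]
ee_rot: [3.14, 0.111, -0.0]
contact_force: [-0.3, 0.3, -0.6]
width: 0.643
grasp_force: 0.0
```

Request:
servo_tool:
  moves:
    - {"hand": 5.65, "translation": [0, 0, 0], "dr": [0, 0, 0]}
    - {"hand": 5.65, "translation": [0.32, -0.01, 0], "dr": [0, 0, -0.02]}
    - {"hand": 5.65, "translation": [0.48, -0.01, 0], "dr": [0, 0, -0.03]}
    - {"hand": 5.65, "translation": [0.63, -0.02, 0], "dr": [0, 0, -0.04]}
    - {"hand": 5.65, "translation": [0.63, -0.02, 0], "dr": [0, 0, -0.04]}

```text
time_s: 10.25
eef_pos: [0.5203, -0.0175, 0.1968]
ee_rot: [-3.125, -0.32, 0.001]
contact_force: [-1.6, -0.4, 1.2]
width: 0.64
grasp_force: 0.7
```

Request:
servo_tool:
  moves:
    - {"hand": 5.65, "translation": [0.63, -0.02, 0], "dr": [0, 0, -0.04]}
    - {"hand": 5.65, "translation": [0.63, -0.02, 0], "dr": [0, 0, -0.04]}
    - {"hand": 5.65, "translation": [0.63, -0.02, 0], "dr": [0, 0, -0.04]}
    - {"hand": 5.65, "translation": [0.63, -0.02, 0], "dr": [0, 0, -0.04]}
    - {"hand": 5.65, "translation": [0.63, -0.02, 0], "dr": [0, 0, -0.04]}

```text
time_s: 10.75
eef_pos: [0.5502, -0.0077, 0.1965]
ee_rot: [-3.077, -0.63, 0.002]
contact_force: [-2.3, -0.2, -0.1]
width: 0.643
grasp_force: 0.7
```

```bash
python3 - <<'E'
from h import *
s=manip.sense()
r=R.from_rotvec(s['ee_rot']).as_matrix();g=np.arctan2(r[1,0],r[0,0])-PSI+BETA
print(g,gpose(g),s['contact_force'],s['wrist_torque'],s['time_s'])
print(delta(.5,-.028,-.156,.197))
E
```

```text
0.48289249062535194 [-0.0276 -0.1571  0.1965] [-2.3281472  -0.21981162 -0.06686458] [-0.0109266   0.28683919  0.09076637] 10.75
(array([ 0.21, -0.11, -0.05]), array([-0.001,  0.001, -0.017]))
```

Request:
servo_tool:
  moves:
    - {"hand": 5.65, "translation": [0.63, -0.04, 0], "dr": [0, 0, -0.04]}
    - {"hand": 5.65, "translation": [0.63, -0.04, 0], "dr": [0, 0, -0.04]}
    - {"hand": 5.65, "translation": [0.63, -0.04, 0], "dr": [0, 0, -0.04]}
    - {"hand": 5.65, "translation": [0.63, -0.04, 0], "dr": [0, 0, -0.04]}
    - {"hand": 5.65, "translation": [0.63, -0.04, 0], "dr": [0, 0, -0.04]}

```text
time_s: 11.25
eef_pos: [0.5774, 0.0082, 0.1965]
ee_rot: [2.999, 0.934, -0.001]
contact_force: [-1.1, -1.5, 0.1]
width: 0.646
grasp_force: 0.8
```

Request:
servo_tool:
  moves:
    - {"hand": 5.65, "translation": [0.63, -0.02, 0], "dr": [0, 0, -0.04]}
    - {"hand": 5.65, "translation": [0.63, -0.02, 0], "dr": [0, 0, -0.04]}
    - {"hand": 5.65, "translation": [0.63, -0.02, 0], "dr": [0, 0, -0.04]}
    - {"hand": 5.65, "translation": [0.63, -0.02, 0], "dr": [0, 0, -0.04]}
    - {"hand": 5.65, "translation": [0.63, -0.02, 0], "dr": [0, 0, -0.04]}

```text
time_s: 11.75
eef_pos: [0.6011, 0.0289, 0.1965]
ee_rot: [-2.891, -1.229, 0.002]
contact_force: [-1.5, -1.6, 0.7]
width: 0.641
grasp_force: 0.8
```

Request:
servo_tool:
  moves:
    - {"hand": 5.65, "translation": [0.63, -0.02, 0], "dr": [0, 0, -0.04]}
    - {"hand": 5.65, "translation": [0.63, -0.02, 0], "dr": [0, 0, -0.04]}
    - {"hand": 5.65, "translation": [0.63, -0.02, 0], "dr": [0, 0, -0.04]}
    - {"hand": 5.65, "translation": [0.63, -0.02, 0], "dr": [0, 0, -0.04]}
    - {"hand": 5.65, "translation": [0.63, -0.02, 0], "dr": [0, 0, -0.04]}

```text
time_s: 12.25
eef_pos: [0.6203, 0.0539, 0.1964]
ee_rot: [-2.754, -1.511, 0.002]
contact_force: [-1.8, -1.4, -0.3]
width: 0.645
grasp_force: 0.7
```

```bash
cat > st.py <<'E'
from h import *
s=manip.sense()
r=R.from_rotvec(s['ee_rot']).as_matrix();g=np.arctan2(r[1,0],r[0,0])-PSI+BETA
print(g,gpose(g),s['contact_force'],s['wrist_torque'],s['time_s'],s['joints'])
E
python3 st.py
```

```text
1.0825165295084362 [-0.0288 -0.1574  0.1964] [-1.79504813 -1.37620254 -0.31364065] [-0.19678593  0.19015827  0.02595446] 12.25 [ 3.22406107e-02  1.49869905e-01  1.21364227e+00 -3.39232271e-04
  1.77932571e+00  5.99250797e-01]
```

Request:
servo_tool:
  moves:
    - {"hand": 5.65, "translation": [0.65, -0.02, 0], "dr": [0, 0, -0.04]}
    - {"hand": 5.65, "translation": [0.65, -0.02, 0], "dr": [0, 0, -0.04]}
    - {"hand": 5.65, "translation": [0.65, -0.02, 0], "dr": [0, 0, -0.04]}
    - {"hand": 5.65, "translation": [0.65, -0.02, 0], "dr": [0, 0, -0.04]}
    - {"hand": 5.65, "translation": [0.63, -0.02, 0], "dr": [0, 0, -0.04]}

```text
time_s: 12.75
eef_pos: [0.6345, 0.0828, 0.1962]
ee_rot: [-2.589, -1.779, 0.002]
contact_force: [-1.7, -1.9, -0.0]
width: 0.647
grasp_force: 0.7
```

Request:
servo_tool:
  moves:
    - {"hand": 5.65, "translation": [0.63, -0.02, 0], "dr": [0, 0, -0.04]}
    - {"hand": 5.65, "translation": [0.63, -0.02, 0], "dr": [0, 0, -0.04]}
    - {"hand": 5.65, "translation": [0.63, -0.02, 0], "dr": [0, 0, -0.04]}
    - {"hand": 5.65, "translation": [0.48, -0.01, 0], "dr": [0, 0, -0.03]}
    - {"hand": 5.65, "translation": [0.48, -0.01, 0], "dr": [0, 0, -0.03]}

```text
time_s: 13.25
eef_pos: [0.642, 0.1103, 0.1963]
ee_rot: [-2.42, -2.003, 0.002]
contact_force: [0.1, -1.3, -1.3]
width: 0.643
grasp_force: 0.7
```

Request:
servo_tool:
  moves:
    - {"hand": 5.65, "translation": [0.48, -0.01, 0], "dr": [0, 0, -0.03]}
    - {"hand": 5.65, "translation": [0.32, 0, 0], "dr": [0, 0, -0.02]}
    - {"hand": 5.65, "translation": [0.16, 0, 0], "dr": [0, 0, -0.01]}
    - {"hand": 5.65, "translation": [0, 0, 0], "dr": [0, 0, 0]}

```text
time_s: 13.65
eef_pos: [0.6436, 0.1201, 0.1972]
ee_rot: [-2.36, -2.073, -0.001]
contact_force: [0.5, -0.7, 0.4]
width: 0.644
grasp_force: 0.0
```

```bash
python3 st.py; python3 - <<'E'
from h import *
cv2.imwrite("pics/t2.png",camera("top"))
E
```

```text
1.5202166824907417 [-0.0284 -0.1583  0.1972] [ 0.50646955 -0.65155196  0.37938251] [-0.08210542 -0.06092524 -0.01816934] 13.65 [1.32349605e-01 2.36975060e-01 1.11410686e+00 3.60816846e-04
 1.79017379e+00 2.61807880e-01]
```

View pics/t2.png

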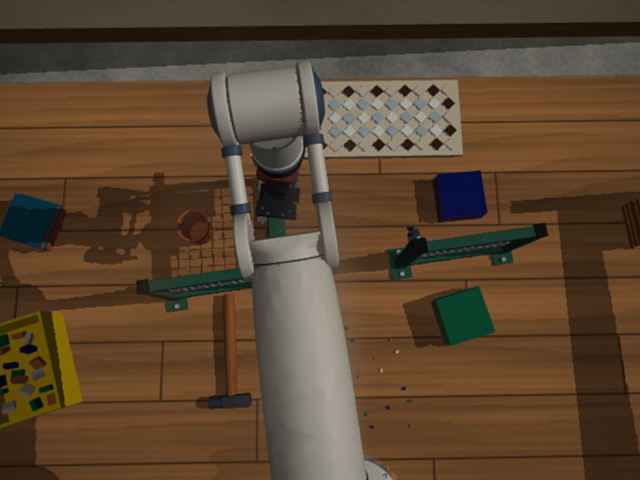

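The top view shows the gate open at roughly 1.52 rad and the bystanders where they were. I'll nudge it about 0.04 rad more, then back off, rise and clear away.

Request:
servo_tool:
  moves:
    - {"hand": 5.65, "translation": [0.16, 0, 0], "dr": [0, 0, -0.01]}
    - {"hand": 5.65, "translation": [0.24, 0, 0], "dr": [0, 0, -0.015]}
    - {"hand": 5.65, "translation": [0.16, 0, 0], "dr": [0, 0, -0.01]}
    - {"hand": 5.65, "translation": [0, 0, 0], "dr": [0, 0, 0]}

```text
time_s: 14.1
eef_pos: [0.6442, 0.1257, 0.1973]
ee_rot: [-2.323, -2.114, -0.001]
contact_force: [0.1, -0.2, -0.0]
width: 0.64
grasp_force: 0.1
```

Request:
servo_tool:
  moves:
    - {"hand": 5.65, "translation": [-0.5, 0, 0], "dr": [0, 0, 0]}
    - {"hand": 5.65, "translation": [-1, 0, 0], "dr": [0, 0, 0]}
    - {"hand": 5.65, "translation": [-1.5, 0, 0], "dr": [0, 0, 0]}
    - {"hand": 5.65, "translation": [-2, 0, 0], "dr": [0, 0, 0]}
    - {"hand": 5.65, "translation": [-2, 0, 0], "dr": [0, 0, 0]}

```text
time_s: 14.6
eef_pos: [0.6373, 0.0537, 0.1972]
ee_rot: [2.325, 2.113, -0.0]
contact_force: [0.2, -0.1, 0.1]
width: 0.649
grasp_force: 0.0
```

Request:
servo_tool:
  moves:
    - {"hand": 5.65, "translation": [-2, 0, -1], "dr": [0, 0, 0]}
    - {"hand": 5.65, "translation": [-3, 0, -2], "dr": [0, 0, 0]}
    - {"hand": 5.65, "translation": [-3, 0, -2], "dr": [0, 0, 0]}
    - {"hand": 5.65, "translation": [-3, 0, -2], "dr": [0, 0, 0]}
    - {"hand": 5.65, "translation": [-3, 0, -1], "dr": [0, 0, 0]}

```text
time_s: 15.1
eef_pos: [0.6239, -0.0863, 0.2798]
ee_rot: [2.323, 2.111, 0.003]
contact_force: [-0.1, -0.7, 0.3]
width: 0.647
grasp_force: 0.0
```

Request:
servo_tool:
  moves:
    - {"hand": 5.65, "translation": [-3, 0, 0], "dr": [0, 0, 0]}
    - {"hand": 5.65, "translation": [-3, 0, 0], "dr": [0, 0, 0]}
    - {"hand": 5.65, "translation": [-2, 0, 0], "dr": [0, 0, 0]}
    - {"hand": 5.65, "translation": [0, 0, 0], "dr": [0, 0, 0]}
    - {"hand": 5.65, "translation": [0, 0, 0], "dr": [0, 0, 0]}

```text
time_s: 15.6
eef_pos: [0.6163, -0.1641, 0.2771]
ee_rot: [-2.326, -2.112, -0.0]
contact_force: [0.1, 0.2, 0.7]
width: 0.644
grasp_force: 0.0
```

```bash
python3 st.py; python3 - <<'E'
from h import *
b=camera("scene");c=camera("top")
cv2.imwrite("pics/f.png",np.hstack([b[100:400,120:520],c[120:420,100:500]]))
E
```

```text
1.5531307959065537 [-0.3135 -0.1007  0.2771] [0.10078037 0.22874964 0.66460944] [-0.04641112 -0.06899457  0.00948436] 15.6 [-3.13816865e-01  2.16101397e-01  9.95979873e-01  4.46322447e-04
  1.92962780e+00 -2.17194624e-01]
```

View pics/f.png

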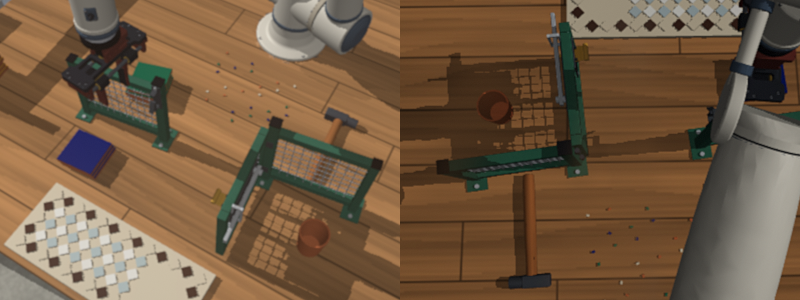

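The gate stands square to the guard, with its rail running from (575,145) to (565,25) in the right half. The bar is down, the bystanders have not moved, and the robot is touching nothing.

```bash
python3 -c "
from station import manip
print(manip.hand_in())"
```

```text
the job is handed in; nothing more can be done
None
```

The gate stands open at about 1.55 rad, roughly square to the guard; I lifted the latch by the lever only (peak press about 6.5 N) and let it go once the bar was clear, the tile stacks, hammer and glue pot look unmoved, and the job was handed in at about 16 s with no verdict returned.

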